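# Roll the filter canister up its gutter and shut the keeper

## Robot

A 7-joint arm with a two-finger parallel gripper is mounted at the origin on a cart in front of the work surface, level with it; the furniture and walls round the work are solid. World frame = base frame: x ahead of the robot, y to its left, z up, the work surface at z = 0. Lengths are in m, angles in rad, forces in N, time in s.
With the tool pointing down it reaches from about 0.35 to 0.9 m from the base axis. Payload 8.1 kg.
Tool frame: the origin (TCP) lies midway between the tips of the shut fingers; the grasp point (between the pads) lies 19 mm behind it; z points along the fingers, x is the direction in which the jaws open and shut, and the axes are right-handed (so a half turn about z gives the same grasp; the last joint's range is limited). The gripper opens to 92 mm and grips with 3 to 60 N. Pads are 19 mm wide; open, the fingers measure 130 mm over their backs; the gripper's body (75 mm by 190 mm) begins 47 mm behind the grasp point.
Start: joints at [1.03, 0.434, 0.025, 1.573, -0.012, 1.134, -0.075], TCP at [0.265, -0.566, 0.227] pointing down, gripper open.
Joint ranges: [-2.62, 2.62], [-0.44, 2.09], [-1.27, 1.32], [0.08, 2.57], [-1.32, 4.46], [0.12, 2], [-2.74, 2.74]. Speed limits (rad/s): [2.22, 2.22, 3.01, 3.01, 3.14, 3.14, 3.14].

## Interface

Orientations are given as a rotation vector (axis times angle).
In Python, from cell import arm gives the robot as it stands.
- The arm moves only by the tool jog_arm, never from a script. Its argument "commands" is a list of rows, each an object with "translation": the shift along the tool's x, y, z in mm, a list of three; "turn": the turn, a rotation vector about the tool's x, y, z in rad, a list of three. A call has 1 to 12 rows; each row is the pose to reach, as a shift and turn from the pose commanded when the call began, along the tool's axes at that moment; what a row does not reach only later rows make up. A row lasts 1/12 s, in which the tool goes at most 41.7 mm and 7.16 degrees, less where a joint would pass 70% of its speed; a pose out of reach is approached as far as the arm can. A call with a gripper value outside its range is refused whole. "claw" is the closure, from -1 (fully open) to 1 (shut), so that 0 is half open, set as the call begins (left out, the last holds). The fingers move at their own pace and stop on an object; "grip_force" is the grip in N (left out, the last holds). Time passes only in rows, so rows that repeat a pose let the fingers close. It gives the time, the measured TCP pose, the force and the opening at its end, in the units of the state.
- arm.observe(): the state, without advancing time (a new reading comes with each control period).
- arm.get_image(name): name is "scene" or "top" or "wrist"; returns the picture (384x512x3 uint8, blue, green, red); there is no depth.
- arm.camera_info(name): a dict with "vertical_fov" (degrees; the focal length in pixels is half the picture's height over the tangent of half this angle, whatever the lens; pixels are square), "cx", "cy" (the principal point, pixels), "eye" and "rotation" of the camera in the world. Camera axes: x right, y up, looking along -z (the intrinsics and any distortion apply to the point x, -y, -z); pixel columns grow to the right and rows downward; lengths in m; the calibration is good to about 2 mm. The wrist camera is an equidistant fisheye: a pixel r from the principal point sees the ray r / f radians off the axis. A picture is of the moment at which its call begins: read the wrist's pose just before it. camera_info takes no time and is no camera call; for the wrist camera it gives the pose at the moment of the call.
- arm.sign_off(): hands the job in, once; it reports no verdict.
Trained networks look in the newest picture that a camera, given by its name, has taken for a name from the list of things; names that differ only in an ending like _2 or _b are one class to them, and where a whole thing is asked for, a point or a joint stands for the part that bears it (a point fixed in the world has none). Each returns a list of dicts, best first, with "confidence" (0 to 1); they miss things now and then, are a little off and sometimes report something else, mostly with a low value. They report only what shows in the picture. A call takes as long as a camera call. They do not tell look-alikes from the thing itself.
- arm.trace(camera, query): "region" (384x512 bool, what is visible of it) and "box" ([left, top, width, height] in pixels, round what is visible of it).
- arm.landmark_of(camera, query): "at" ([column, row] in pixels: a listed point, or the origin of a listed thing).
The state is a dict: "clock": time; "joints": joint angles; "dq": joint speeds; "joint_efforts": joint torques, N m; "position": TCP position; "ee_rot": TCP orientation; "force": force on the tool from outside, world axes, zero at the start; "ft_torque": the same for the moment, N m; "width": opening from 0.0 (shut) to 1.0 (fully open).
Only numpy, scipy, OpenCV 4.12 (cv2) and the standard library are available. Lean on these libraries where they do the work, as an engineer would, in place of code of your own. Each camera call takes 0.05 s, during which the arm holds its last target. There are 200 camera calls.

## Task

With the fingertips, push the round steel filter canister up its sloped gutter, over the low ridge near the top, so that it lies in the seat against the end stop and cannot roll back. Then push the tab of the sliding keeper fully home, so that its bolt crosses the gutter behind the canister. Only push: do not pick up the canister, and leave the petri dish, vial and stopcock round about where they are.

Things in the scene. Friction and masses are not known exactly. Their poses are not given: they have to be found in the camera images.
- canister: Plain steel round canister, in mm: diameter 44, length 46, about 0.2 kg, lying on its side across the gutter, so that it rolls along it. Origin at its centre, 22 above the gutter floor. It starts at the low end, leaning on the low lip, and rolls back there if let go short of the ridge. Its axes turn as it rolls.
- trough: (mm) Fixed bare metal gutter, 240 long, 56 wide inside, walls 14 high. Origin on its floor at mid-length and mid-width; x points uphill along the floor (slope 0.14 rad), y across, toward the keeper's tab; z square to the floor. Lip at x -117, 8 high. Ridge crest at x +72, 3 high, spans the width, gentle ramp below it. Stop face at x +108; the seated canister's centre is at x +84 to +86.
- keeper_tab (a point): (mm) Middle of the outer face (the one to push) of the keeper's upright steel tab, a plate 30 wide along the gutter, 36 high (18 above and below this point), 5 thick. When open it stands 99 from the gutter's centre line on the +y side, at x +54, 31 above the floor plane. Push it toward the gutter, along the trough's -y.
- keeper (a joint): Travel of the sliding keeper bolt in m: 0 open (bolt clear of the gutter), 0.045 fully home (bolt across the gutter just downhill of the seated canister). Stiff: about 1.5 N to slide, stays where it is left.
- dish: (mm) Loose low round petri dish, 58 across, 13 high, lying flat on the +y side of the gutter, about 150 from its centre line. Leave alone. Origin under its middle.
- amber_vial: (mm) Loose small vial, 25 across, 60 high, standing on the -y side of the gutter. Leave alone. Origin under its base.
- tap: (mm) Loose small plastic stopcock, 26 x 44 x 17 high, lying on the +y side near the gutter's low end. Leave alone. Origin under its middle.
Not all that is in view belongs to the job. Of the things that look like the canister, the middle-sized one is meant.

How it is judged:
By the outcome, as a careful person would: the job done as asked, in the order asked, and still so for the second after the job is handed in, with the robot touching nothing.
It also fails if it takes over 51 s, if anything falls off the work surface, if the arm or the gripper's body presses on something with over 40 N, if the wrist force passes 120 N, or if a joint passes its speed limit or range.

## Working session

There is one attempt and no reset: what is moved stays moved. The work goes in short steps, Python scripts to look and compute and a tool call to move; the robot and the scene stay as the last step left them, time stands still between calls to the robot, and variables do not carry over. Pictures are saved under pics/ and viewed, about 8 in all and at most 12, crops included, and the job is handed in when it is done.

Besides the shell and the picture viewer there is one more tool, called in YAML: its name, and indented under it one key for each argument. jog_arm: Moves the arm, as the interface text tells. Its arguments: {"type":"object","properties":{"commands":{"type":"array","items":{"type":"object","properties":{"translation":{"type":"array","items":{"type":"number"}},"turn":{"type":"array","items":{"type":"number"}}}}},"claw":{"type":"number"},"grip_force":{"type":"number"}},"required":["commands"]}

```bash
mkdir -p pics; ls; python3 - <<'E'
from cell import arm
import cv2,numpy as np
s=arm.observe();print(s['clock'],s['position'],s['ee_rot'],s['width'])
a=arm.get_image("scene");b=arm.get_image("top")
cv2.imwrite("pics/scene.png",a);cv2.imwrite("pics/top.png",b)
for c in("scene","top"):
    print(c,arm.camera_info(c))
    for q in("canister","trough","keeper_tab","dish","amber_vial","tap"):
        print(q,[(np.round(d['at']),round(d['confidence'],2)) for d in arm.landmark_of(c,q)])
    print([(d['box'],round(d['confidence'],2)) for d in arm.trace(c,"canister")])
E
```

```text
pics
0.0 [ 0.26467542 -0.56563404  0.22595069] [-2.65015802e+00  1.68580021e+00  2.18096187e-03] 1.0020843844322362
scene {'vertical_fov': 56.69520020334084, 'cx': 249.94259742487475, 'cy': 189.14469878229255, 'eye': array([0.02137728, 0.25644755, 0.62176152]), 'rotation': array([ 0.42841048, -0.98596799, -2.13539138])}
canister [(array([218., 241.]), 0.93), (array([302., 175.]), 0.87), (array([334., 205.]), 0.47)]
trough [(array([266., 182.]), 0.97)]
keeper_tab [(array([250., 193.]), 0.66)]
dish [(array([283., 232.]), 0.86)]
amber_vial [(array([282., 171.]), 0.64)]
tap [(array([300., 215.]), 0.48)]
[([291.5, 162.4, 21.1, 20.1], 0.79), ([323.4, 197.1, 21.6, 15.5], 0.68), ([204.3, 220.5, 32.0, 39.4], 0.67)]
top {'vertical_fov': 43.781620658473415, 'cx': 254.0300248921575, 'cy': 189.01697585929202, 'eye': array([ 0.39646127, -0.16086638,  0.96191879]), 'rotation': array([ 0.06018415, -0.13715751, -1.58628794])}
canister [(array([177., 225.]), 0.78), (array([324., 265.]), 0.74), (array([324., 211.]), 0.59)]
trough [(array([281., 182.]), 0.72)]
keeper_tab [(array([280., 182.]), 0.69), (array([228., 209.]), 0.67)]
dish [(array([248., 252.]), 0.91), (array([323., 212.]), 0.49)]
amber_vial [(array([328., 171.]), 0.64)]
tap [(array([278., 241.]), 0.46)]
[([308.6, 196.2, 31.3, 31.4], 0.97), ([312.8, 256.2, 21.1, 19.3], 0.83), ([156.3, 205.3, 38.8, 40.4], 0.79)]
```

```bash
python3 - <<'E'
import cv2
a=cv2.imread("pics/scene.png")[110:290,170:370];b=cv2.imread("pics/top.png")[120:300,140:360]
cv2.imwrite("pics/s1.png",cv2.resize(a,None,fx=3.3,fy=3.3,interpolation=3));cv2.imwrite("pics/t1.png",cv2.resize(b,None,fx=3.3,fy=3.3,interpolation=3))
E
```

```text
(no output)
```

View pics/s1.png

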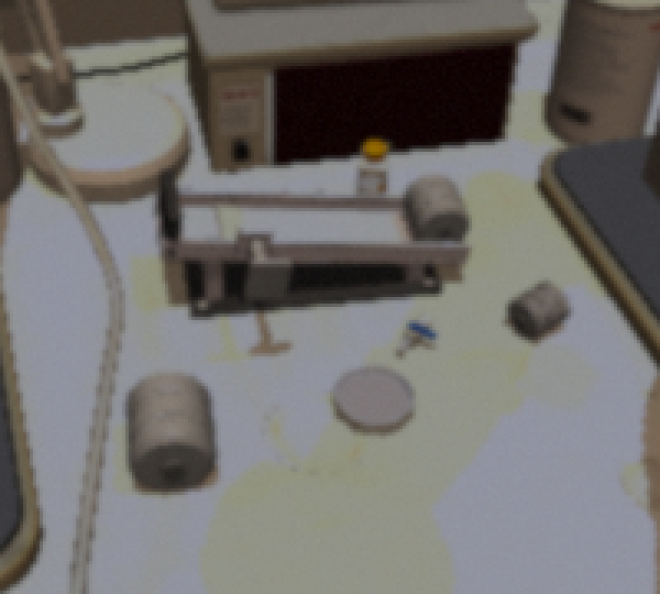

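View pics/t1.png

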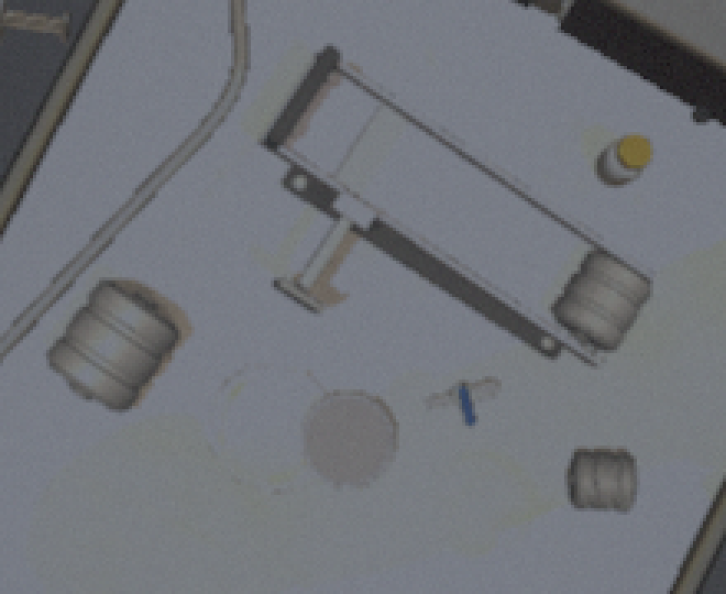

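Three look-alikes appear in the top view: a large one at (177,225), a middle one in the gutter at (324,211), and a small one at (324,265). The middle-sized one lies across the gutter's low end, so that is the canister. The keeper tab is at top (228,209) and scene (250,193). The gutter's stop end is on the left of both pictures, and the vial is behind the low end. Next I fit the trough pose.

```bash
cat > h.py <<'E'
import numpy as np,cv2
from scipy.spatial.transform import Rotation as R
from scipy.optimize import least_squares
def proj(ci,P,fish=False):
    f=192/np.tan(np.radians(ci['vertical_fov'])/2)
    p=(np.atleast_2d(P)-ci['eye'])@R.from_rotvec(ci['rotation']).as_matrix()
    x,y,z=p[:,0],-p[:,1],-p[:,2]
    if fish:
        r=np.hypot(x,y);k=np.arctan2(r,z)/np.maximum(r,1e-9)
    else: k=1/z
    return np.c_[ci['cx']+f*k*x,ci['cy']+f*k*y]
def TR(v): # X,Y,Z,yaw -> rot, origin
    return R.from_euler('ZY',[v[3],-0.14]).as_matrix(),np.array(v[:3])
def w(v,P):
    M,o=TR(v);return np.atleast_2d(P)/1000@M.T+o
E
cat > fit.py <<'E'
from h import *
from cell import arm
top=arm.camera_info("top");sc=arm.camera_info("scene")
T=[((650,272),(-120,-29,14)),((600,361),(-120,29,14)),((383,105),(72,-28,3)),((276,286),(69,99,49)),((318,311),(39,99,49)),((602,298),(-99,0,22))]
S=[((468,247),(-120,29,14)),((264,276),(54,99,31)),((437,208),(-99,0,22))]
up=np.array([p for p,_ in T])/3.3+[140,120];us=np.array([p for p,_ in S])/3.3+[170,110]
PT=[q for _,q in T];PS=[q for _,q in S]
res=lambda v:np.r_[(proj(top,w(v,PT))-up).ravel(),(proj(sc,w(v,PS))-us).ravel()]
best=min((least_squares(res,[.45,-.2,.04,y],loss='soft_l1') for y in np.arange(0,6.3,.8)),key=lambda r:r.cost)
print(best.x.round(4),best.cost);print(res(best.x).reshape(-1,2).round(1))
v=best.x
for n,p in dict(can=(-99,0,22),seat=(85,0,22),tab=(54,99,31),tabhome=(54,54,31)).items():print(n,w(v,p).round(3))
print(TR(v)[0].round(3))
# loose things on the table from top
M=R.from_rotvec(top['rotation']).as_matrix();f=192/np.tan(np.radians(top['vertical_fov'])/2)
for n,u in dict(dish=(248,252),vial=(328,171),tap=(278,241),big=(177,225)).items():
    d=M@np.array([(u[0]-top['cx'])/f,-(u[1]-top['cy'])/f,-1]);p=top['eye']-d*top['eye'][2]/d[2]
    print(n,p.round(3),'trough mm',((p-v[:3])@TR(v)[0]*1000).round())
E
python3 fit.py
```

```text
[ 0.5231 -0.2537  0.0439  0.9799] 5.9071004929820905
[[ 0.7  1.7]
 [ 0.4 -0.2]
 [-0.8 -1.7]
 [-0.7 -1. ]
 [ 0.4  0.5]
 [ 0.1  0.4]
 [-0.1 -1.8]
 [ 0.5  1.7]
 [-0.7  0.4]]
can [[ 0.467 -0.338  0.052]]
seat [[ 0.568 -0.186  0.078]]
tab [[ 0.468 -0.158  0.082]]
tabhome [[ 0.506 -0.183  0.082]]
[[ 0.552 -0.83  -0.078]
 [ 0.822  0.557 -0.116]
 [ 0.14   0.     0.99 ]]
dish [ 0.391 -0.195  0.   ] trough mm [-31. 143. -40.]
vial [ 0.552 -0.362  0.   ] trough mm [-79. -85. -33.]
tap [ 0.411 -0.255  0.   ] trough mm [-69.  92. -35.]
big [ 0.447 -0.054  0.   ] trough mm [116. 174. -61.]
```

```bash
cat > go.py <<'E'
import sys,json
from h import *
from cell import arm
v=json.load(open('v.json'))
s=arm.observe();M,o=TR(v)
Rt=np.c_[-M[:,1],-M[:,0],-M[:,2]]
Rc=R.from_rotvec(s['ee_rot']).as_matrix()
print('t',round(s['clock'],2),'tcp in trough mm',((s['position']-o)@M*1000).round(1),'force trough',(np.array(s['force'])@M).round(1),'w',round(s['width'],2))
if len(sys.argv)>1:
    t=w(v,[float(a) for a in sys.argv[1:4]])[0]
    print('translation',((t-s['position'])@Rc*1000).round(1),'turn',R.from_matrix(Rc.T@Rt).as_rotvec().round(4))
E
echo '[0.5231,-0.2537,0.0439,0.9799]' > v.json; python3 go.py -150 0 110
```

```text
t 0.8 tcp in trough mm [-373.8   40.3  237.3] force trough [ 0.5 -0.   0.2] w 1.0
translation [ -89.  -225.8   94.9] turn [ 0.1366 -0.0381 -0.5413]
```

jog_arm:
  commands:
    - {"translation":[-45,-113,47],"turn":[0.068,-0.019,-0.27]}
    - {"translation":[-89,-226,95],"turn":[0.137,-0.038,-0.541]}
    - {"translation":[-89,-226,95],"turn":[0.137,-0.038,-0.541]}
    - {"translation":[-89,-226,95],"turn":[0.137,-0.038,-0.541]}
    - {"translation":[-89,-226,95],"turn":[0.137,-0.038,-0.541]}
    - {"translation":[-89,-226,95],"turn":[0.137,-0.038,-0.541]}
    - {"translation":[-89,-226,95],"turn":[0.137,-0.038,-0.541]}
    - {"translation":[-89,-226,95],"turn":[0.137,-0.038,-0.541]}
    - {"translation":[-89,-226,95],"turn":[0.137,-0.038,-0.541]}
    - {"translation":[-89,-226,95],"turn":[0.137,-0.038,-0.541]}
    - {"translation":[-89,-226,95],"turn":[0.137,-0.038,-0.541]}
    - {"translation":[-89,-226,95],"turn":[0.137,-0.038,-0.541]}
  claw: 1
  grip_force: 20

```text
clock: 1.8
position: [0.4311, -0.3912, 0.1322]
ee_rot: [-2.876, 0.879, -0.063]
force: [-0.3, 0.8, 0.7]
width: 0.178
```

```bash
python3 go.py -150 0 15; python3 - <<'E'
from h import *
from cell import arm
import json
v=json.load(open('v.json'))
ci=arm.camera_info("wrist");im=arm.get_image("wrist")
print(ci)
P=[(-120,-28,14),(-120,28,14),(72,-28,3),(72,28,3),(69,99,49),(39,99,49),(-99,0,22),(120,-28,14),(-117,0,8)]
for u in proj(ci,w(v,P),True):cv2.drawMarker(im,tuple(int(round(x)) for x in u),(0,0,255),0,8,1)
cv2.imwrite("pics/w1.png",cv2.resize(im,None,fx=1.55,fy=1.55,interpolation=3))
E
```

```text
t 1.8 tcp in trough mm [-151.5   -0.2  110.5] force trough [0.6 0.7 0.7] w 0.18
translation [-0.3 -1.6 95.5] turn [ 0.0005 -0.0012 -0.0025]
{'vertical_fov': 65.70646984690485, 'cx': 255.7262419310082, 'cy': 186.95272538434978, 'eye': array([ 0.45781387, -0.35195479,  0.29655773]), 'rotation': array([-0.12079107,  0.03573372, -0.59264992])}
```

View pics/w1.png

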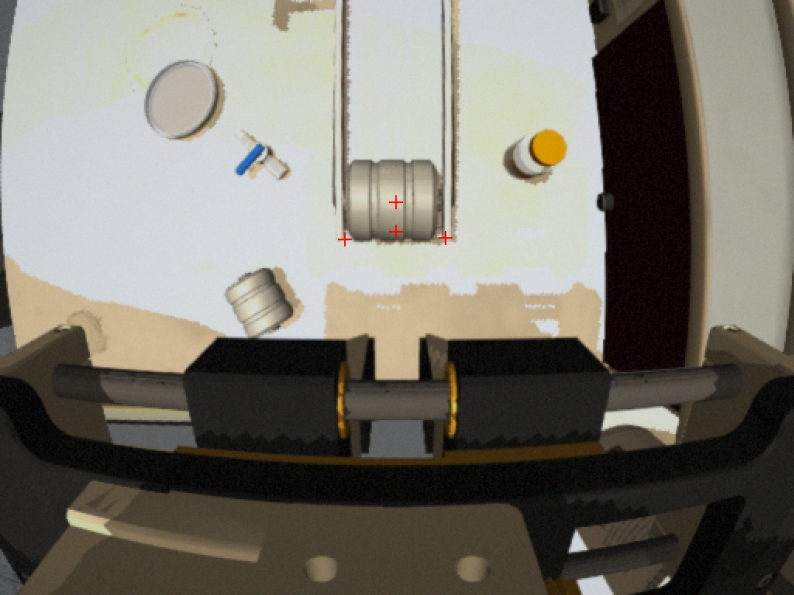

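The canister sits centred in the gutter at about (392,200), and the model markers match to 1–2 mm. The fingers are closing behind its low end. Descending now.

jog_arm:
  commands:
    - {"translation":[0,0,20],"turn":[0,0,0]}
    - {"translation":[0,0,50],"turn":[0,0,0]}
    - {"translation":[0,0,80],"turn":[0,0,0]}
    - {"translation":[0,0,96],"turn":[0,0,0]}
    - {"translation":[0,0,96],"turn":[0,0,0]}
    - {"translation":[0,-5,96],"turn":[0,0,0]}
    - {"translation":[0,-10,96],"turn":[0,0,0]}
    - {"translation":[0,-15,96],"turn":[0,0,0]}
    - {"translation":[0,-20,96],"turn":[0,0,0]}
    - {"translation":[0,-25,96],"turn":[0,0,0]}
    - {"translation":[0,-30,96],"turn":[0,0,0]}
    - {"translation":[0,-30,96],"turn":[0,0,0]}

```text
clock: 2.85
position: [0.4571, -0.3526, 0.0416]
ee_rot: [-2.877, 0.873, -0.063]
force: [0.1, -0.5, -0.7]
width: 0.004
```

```bash
python3 go.py -60 0 14
```

```text
t 2.85 tcp in trough mm [-118.1   -0.3   14.3] force trough [-0.5 -0.3 -0.7] w 0.0
translation [ -0.2 -58.1   0.3] turn [-0.0011 -0.0007  0.0014]
```

jog_arm:
  commands:
    - {"translation":[0,-6,0],"turn":[0,0,0]}
    - {"translation":[0,-12,0],"turn":[0,0,0]}
    - {"translation":[0,-18,0],"turn":[0,0,0]}
    - {"translation":[0,-24,0],"turn":[0,0,0]}
    - {"translation":[0,-30,0],"turn":[0,0,0]}
    - {"translation":[0,-36,0],"turn":[0,0,0]}
    - {"translation":[0,-42,0],"turn":[0,0,0]}
    - {"translation":[0,-48,0],"turn":[0,0,0]}
    - {"translation":[0,-54,0],"turn":[0,0,0]}
    - {"translation":[0,-60,0],"turn":[0,0,0]}
    - {"translation":[0,-66,0],"turn":[0,0,0]}
    - {"translation":[0,-72,0],"turn":[0,0,0]}

```text
clock: 3.85
position: [0.496, -0.2942, 0.0511]
ee_rot: [-2.876, 0.876, -0.062]
force: [-0.9, -1.3, 0.6]
width: 0.004
```

```bash
python3 go.py 10 0 14; python3 - <<'E'
from h import *
from cell import arm
import json
v=json.load(open('v.json'))
ci=arm.camera_info("wrist");im=arm.get_image("wrist")
P=[(-120,-28,14),(-120,28,14),(72,-28,3),(72,28,3),(69,99,49),(39,99,49),(120,-28,14),(108,0,14)]
for u in proj(ci,w(v,P),True):cv2.drawMarker(im,tuple(int(round(x)) for x in u),(0,0,255),0,8,1)
cv2.imwrite("pics/w2.png",cv2.resize(im,None,fx=1.55,fy=1.55,interpolation=3))
E
```

```text
t 3.85 tcp in trough mm [-47.2  -0.1  13.9] force trough [-1.5  0.1  0.8] w 0.0
translation [ -0.1 -57.2  -0.1] turn [-0.0004 -0.0002 -0.0002]
```

View pics/w2.png

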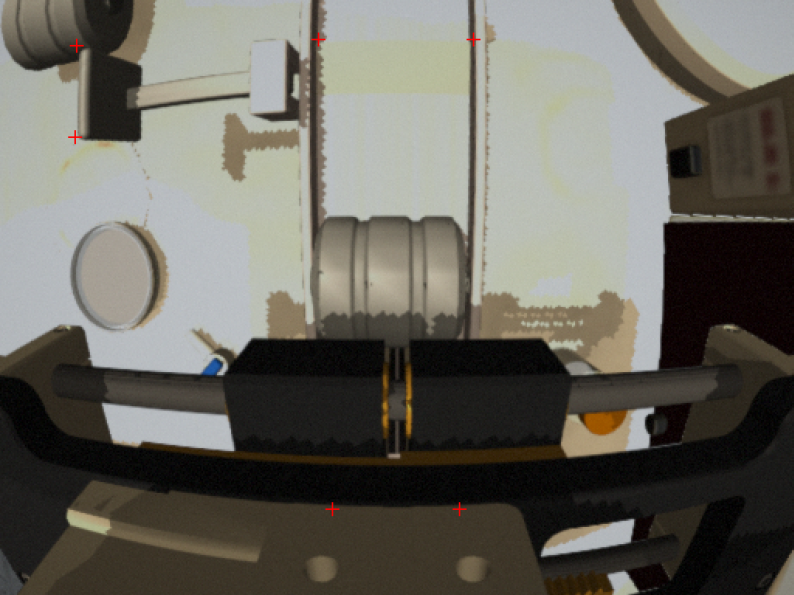

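The canister is square to the gutter and follows the fingers. The ridge ramp is the band at rows 40–95. The tab is at (105,95), with the markers on its outer edge.

jog_arm:
  commands:
    - {"translation":[0,-6,0],"turn":[0,0,0]}
    - {"translation":[0,-12,0],"turn":[0,0,0]}
    - {"translation":[0,-18,0],"turn":[0,0,0]}
    - {"translation":[0,-24,0],"turn":[0,0,0]}
    - {"translation":[0,-30,0],"turn":[0,0,0]}
    - {"translation":[0,-36,0],"turn":[0,0,0]}
    - {"translation":[0,-42,0],"turn":[0,0,0]}
    - {"translation":[0,-48,0],"turn":[0,0,0]}
    - {"translation":[0,-53,0],"turn":[0,0,0]}
    - {"translation":[0,-57,0],"turn":[0,0,0]}
    - {"translation":[0,-61,0],"turn":[0,0,0]}
    - {"translation":[0,-65,0],"turn":[0,0,0]}

```text
clock: 4.9
position: [0.5317, -0.2411, 0.0601]
ee_rot: [-2.876, 0.876, -0.062]
force: [-0.8, -2.2, 0.2]
width: 0.005
```

```bash
python3 go.py 50 0 14
```

```text
t 4.9 tcp in trough mm [17.4 -0.1 13.9] force trough [-2.3 -0.5  0.5] w 0.0
translation [ -0.1 -32.6  -0.1] turn [-0.0002 -0.0001 -0.0005]
```

jog_arm:
  commands:
    - {"translation":[0,-3,0],"turn":[0,0,0]}
    - {"translation":[0,-6,0],"turn":[0,0,0]}
    - {"translation":[0,-9,0],"turn":[0,0,0]}
    - {"translation":[0,-12,0],"turn":[0,0,0]}
    - {"translation":[0,-15,0],"turn":[0,0,0]}
    - {"translation":[0,-18,0],"turn":[0,0,0]}
    - {"translation":[0,-21,0],"turn":[0,0,0]}
    - {"translation":[0,-24,0],"turn":[0,0,0]}
    - {"translation":[0,-27,0],"turn":[0,0,0]}
    - {"translation":[0,-30,0],"turn":[0,0,0]}
    - {"translation":[0,-32,0],"turn":[0,0,0]}
    - {"translation":[0,-34,0],"turn":[0,0,0]}

```text
clock: 5.9
position: [0.5504, -0.213, 0.0648]
ee_rot: [-2.876, 0.876, -0.061]
force: [0.1, -1.1, 0.1]
width: 0.008
```

```bash
python3 go.py 54 0 14; python3 - <<'E'
from h import *
from cell import arm
import json
v=json.load(open('v.json'))
ci=arm.camera_info("wrist");im=arm.get_image("wrist")
P=[(72,-28,3),(72,28,3),(69,99,49),(39,99,49),(120,-28,14),(108,0,14)]
for u in proj(ci,w(v,P),True):cv2.drawMarker(im,tuple(int(round(x)) for x in u),(0,0,255),0,8,1)
cv2.imwrite("pics/w3.png",cv2.resize(im,None,fx=1.55,fy=1.55,interpolation=3))
E
```

```text
t 5.9 tcp in trough mm [51.4 -0.  13.9] force trough [-0.8 -0.6  0.3] w 0.01
translation [-0.  -2.6 -0.1] turn [-0.0003  0.     -0.0001]
```

View pics/w3.png

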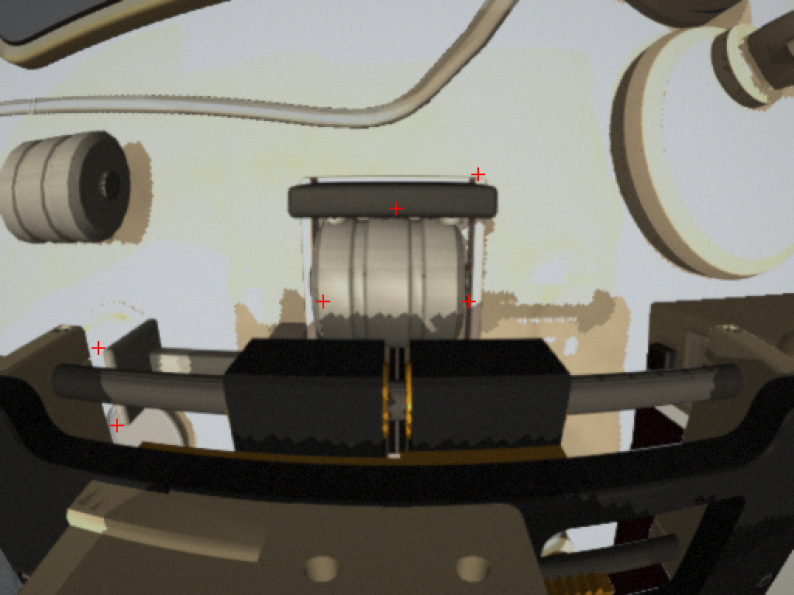

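The canister sits between the stop bar (row ~200) and the fingers. I'll give it a small extra nudge to check the stop.

jog_arm:
  commands:
    - {"translation":[0,-1,0],"turn":[0,0,0]}
    - {"translation":[0,-2,0],"turn":[0,0,0]}
    - {"translation":[0,-3,0],"turn":[0,0,0]}
    - {"translation":[0,-3,0],"turn":[0,0,0]}

```text
clock: 6.28
position: [0.5508, -0.2124, 0.0649]
ee_rot: [-2.877, 0.879, -0.06]
force: [-2.8, -5.2, 0.4]
width: 0.005
```

```bash
python3 go.py 54 0 14
```

```text
t 6.28 tcp in trough mm [52.2 -0.  13.9] force trough [-5.8 -0.6  1.2] w 0.01
translation [-0.  -1.8 -0.1] turn [ 0.0017  0.0003 -0.0019]
```

5.8 N against the stop shows it is seated. Backing off slowly, then lifting.

jog_arm:
  commands:
    - {"translation":[0,2,0],"turn":[0,0,0]}
    - {"translation":[0,4,0],"turn":[0,0,0]}
    - {"translation":[0,8,0],"turn":[0,0,0]}
    - {"translation":[0,14,0],"turn":[0,0,0]}
    - {"translation":[0,20,0],"turn":[0,0,0]}
    - {"translation":[0,25,-10],"turn":[0,0,0]}
    - {"translation":[0,30,-35],"turn":[0,0,0]}
    - {"translation":[0,30,-65],"turn":[0,0,0]}
    - {"translation":[0,30,-90],"turn":[0,0,0]}
    - {"translation":[0,30,-100],"turn":[0,0,0]}
    - {"translation":[0,30,-100],"turn":[0,0,0]}

```text
clock: 7.2
position: [0.5287, -0.2487, 0.1634]
ee_rot: [-2.877, 0.877, -0.07]
force: [-0.5, -0.8, -0.9]
width: 0.006
```

```bash
python3 go.py 54 135 114; python3 - <<'E'
from h import *
from cell import arm
import json
v=json.load(open('v.json'))
ci=arm.camera_info("wrist");im=arm.get_image("wrist")
P=[(72,-28,3),(72,28,3),(69,99,49),(39,99,49),(85,0,44),(120,-28,14),(108,0,14)]
for u in proj(ci,w(v,P),True):cv2.drawMarker(im,tuple(int(round(x)) for x in u),(0,0,255),0,8,1)
cv2.imwrite("pics/w4.png",cv2.resize(im,None,fx=1.55,fy=1.55,interpolation=3))
E
```

```text
t 7.2 tcp in trough mm [ 23.9  -1.9 117.3] force trough [-1.  -0.1 -0.7] w 0.01
translation [-136.9  -30.     2.5] turn [-0.0008 -0.0056 -0.0008]
```

View pics/w4.png

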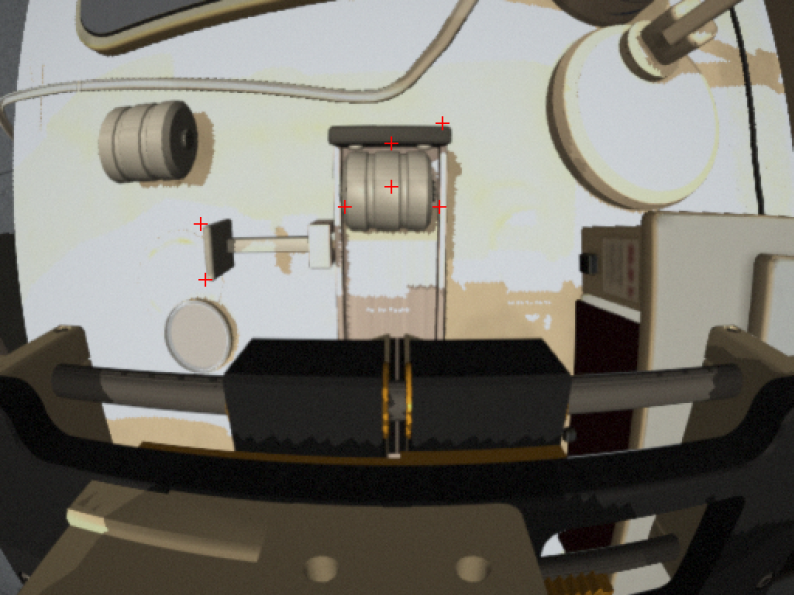

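The canister holds its seat against the stop on its own, centred on the marker at (390,187). The keeper is clear, and the tab's face is about 2–3 mm nearer than modelled. Moving outside the tab.

jog_arm:
  commands:
    - {"translation":[-35,-8,0],"turn":[0,0,0]}
    - {"translation":[-70,-16,0],"turn":[0,0,0]}
    - {"translation":[-105,-24,0],"turn":[0,0,0]}
    - {"translation":[-130,-30,2],"turn":[0,0,0]}
    - {"translation":[-137,-30,2],"turn":[0,0,0]}
    - {"translation":[-137,-30,2],"turn":[0,0,0]}
    - {"translation":[-137,-30,30],"turn":[0,0,0]}
    - {"translation":[-137,-30,60],"turn":[0,0,0]}
    - {"translation":[-137,-30,85],"turn":[0,0,0]}
    - {"translation":[-137,-30,96],"turn":[0,0,0]}
    - {"translation":[-137,-30,96],"turn":[0,0,0]}
    - {"translation":[-137,-30,96],"turn":[0,0,0]}

```text
clock: 8.25
position: [0.4381, -0.1354, 0.0683]
ee_rot: [-2.876, 0.877, -0.059]
force: [-0.2, -0.3, 1.3]
width: 0.005
```

```bash
python3 go.py 54 100 20
```

```text
t 8.25 tcp in trough mm [ 53.8 136.5  17.1] force trough [-0.2 -0.   1.3] w 0.0
translation [36.5 -0.2 -3. ] turn [-0.0002  0.0016 -0.001 ]
```

jog_arm:
  commands:
    - {"translation":[5,0,-4],"turn":[0,0,0]}
    - {"translation":[10,0,-4],"turn":[0,0,0]}
    - {"translation":[15,0,-4],"turn":[0,0,0]}
    - {"translation":[19,0,-4],"turn":[0,0,0]}
    - {"translation":[23,0,-4],"turn":[0,0,0]}
    - {"translation":[27,0,-4],"turn":[0,0,0]}
    - {"translation":[31,0,-4],"turn":[0,0,0]}
    - {"translation":[35,0,-4],"turn":[0,0,0]}
    - {"translation":[39,0,-4],"turn":[0,0,0]}
    - {"translation":[43,0,-4],"turn":[0,0,0]}
    - {"translation":[47,0,-4],"turn":[0,0,0]}
    - {"translation":[50,0,-4],"turn":[0,0,0]}

```text
clock: 9.25
position: [0.4795, -0.1635, 0.0731]
ee_rot: [-2.876, 0.876, -0.062]
force: [-1.5, 0.9, 1.4]
width: 0.006
```

```bash
python3 go.py 54 70 21; python3 - <<'E'
from cell import arm
import cv2
im=arm.get_image("wrist")
cv2.imwrite("pics/w5.png",cv2.resize(im,None,fx=1.55,fy=1.55,interpolation=3))
E
```

```text
t 9.25 tcp in trough mm [54.2 86.4 21.9] force trough [0.1 1.8 1.4] w 0.01
translation [16.4  0.2  0.9] turn [-0.0004 -0.0002 -0.0004]
```

View pics/w5.png

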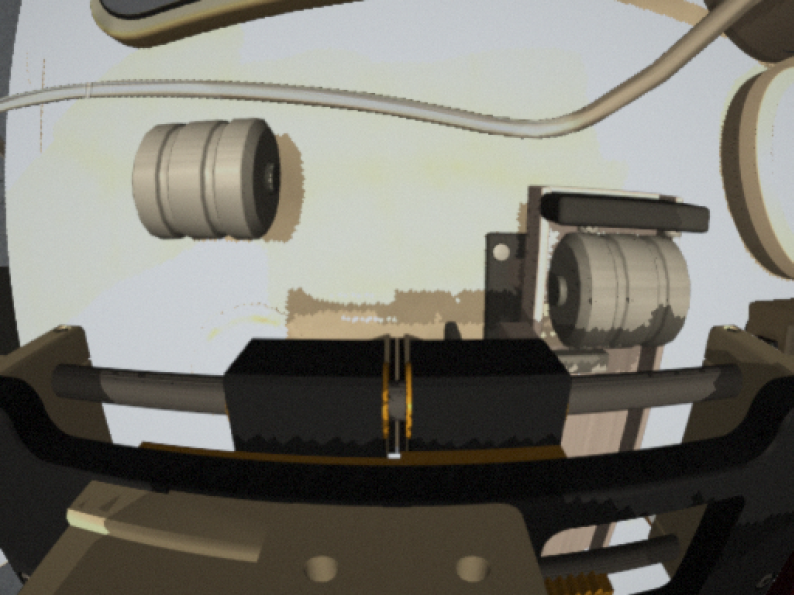

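The bolt is entering the gutter at (585,360), downhill of the seated canister, with 1.8 N of sliding force. Continuing home.

jog_arm:
  commands:
    - {"translation":[3,0,0],"turn":[0,0,0]}
    - {"translation":[6,0,0],"turn":[0,0,0]}
    - {"translation":[9,0,0],"turn":[0,0,0]}
    - {"translation":[12,0,0],"turn":[0,0,0]}
    - {"translation":[14,0,0],"turn":[0,0,0]}
    - {"translation":[16,0,0],"turn":[0,0,0]}
    - {"translation":[17,0,0],"turn":[0,0,0]}
    - {"translation":[18,0,0],"turn":[0,0,0]}
    - {"translation":[18,0,0],"turn":[0,0,0]}

```text
clock: 10.05
position: [0.4901, -0.1707, 0.0727]
ee_rot: [-2.876, 0.873, -0.049]
force: [-16.8, 8.1, 16.1]
width: 0.006
```

```bash
python3 go.py 54 70 21
```

```text
t 10.05 tcp in trough mm [54.1 73.7 21.4] force trough [-0.4 18.5 16.3] w 0.01
translation [3.7 0.1 0.4] turn [0.0008 0.0085 0.0006]
```

The push is blocked at 18.5 N, with y close to the expected home. Backing off and checking.

jog_arm:
  commands:
    - {"translation":[-5,0,0],"turn":[0,0,0]}
    - {"translation":[-15,0,0],"turn":[0,0,0]}
    - {"translation":[-25,0,0],"turn":[0,0,0]}
    - {"translation":[-30,0,-25],"turn":[0,0,0]}
    - {"translation":[-30,20,-60],"turn":[0,0,0]}
    - {"translation":[-20,50,-90],"turn":[0,0,0]}
    - {"translation":[-10,80,-100],"turn":[0,0,0]}
    - {"translation":[0,100,-100],"turn":[0,0,0]}
    - {"translation":[0,100,-100],"turn":[0,0,0]}
    - {"translation":[0,100,-100],"turn":[0,0,0]}

```text
clock: 10.88
position: [0.4304, -0.2682, 0.1581]
ee_rot: [-2.875, 0.88, -0.063]
force: [0.4, -0.1, 0.2]
width: 0.004
```

```bash
python3 go.py 54 110 21; python3 - <<'E'
from h import *
from cell import arm
import json
v=json.load(open('v.json'))
ci=arm.camera_info("wrist");im=arm.get_image("wrist")
P=[(72,-28,3),(72,28,3),(69,54,49),(39,54,49),(85,0,44),(108,0,14)]
U=proj(ci,w(v,P),True);c=U[2:5].mean(0).astype(int);print(U.round())
im=cv2.resize(im,None,fx=3,fy=3,interpolation=3)
for u in U:cv2.drawMarker(im,tuple(int(round(x*3+1)) for x in u),(0,0,255),0,10,1)
x0,y0=max(0,c[0]*3-400),max(0,c[1]*3-300)
cv2.imwrite("pics/w6.png",im[y0:y0+600,x0:x0+800])
E
```

```text
t 10.88 tcp in trough mm [-47.1  68.9 122. ] force trough [ 0.2 -0.3  0.1] w 0.0
translation [ -41.5 -101.   100.9] turn [-0.0001 -0.001  -0.0033]
[[357.  61.]
 [299.  57.]
 [274.  49.]
 [274.  88.]
 [341.  35.]
 [331.  19.]]
```

View pics/w6.png

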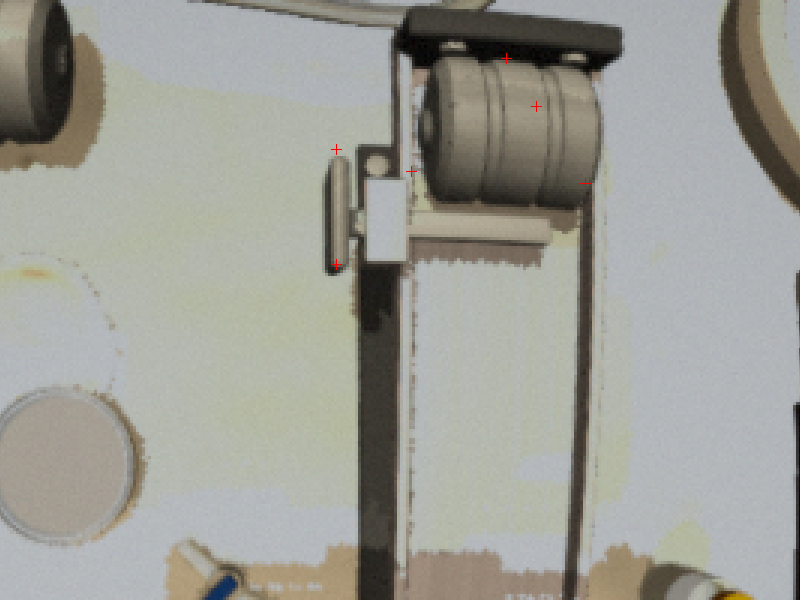

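The bolt crosses the gutter just downhill of the canister. The tab's top edge is about 1 mm outside the predicted home line. I'll push once more at the tab's mid-height to make sure it was the hard stop.

jog_arm:
  commands:
    - {"translation":[-15,-30,0],"turn":[0,0,0]}
    - {"translation":[-30,-65,0],"turn":[0,0,0]}
    - {"translation":[-41,-101,0],"turn":[0,0,0]}
    - {"translation":[-41,-101,10],"turn":[0,0,0]}
    - {"translation":[-41,-101,45],"turn":[0,0,0]}
    - {"translation":[-41,-101,80],"turn":[0,0,0]}
    - {"translation":[-41,-101,93],"turn":[0,0,0]}
    - {"translation":[-41,-101,93],"turn":[0,0,0]}
    - {"translation":[-30,-101,93],"turn":[0,0,0]}
    - {"translation":[-20,-101,93],"turn":[0,0,0]}
    - {"translation":[-13,-101,93],"turn":[0,0,0]}
    - {"translation":[-8,-101,93],"turn":[0,0,0]}

```text
clock: 11.93
position: [0.4897, -0.1702, 0.0815]
ee_rot: [-2.876, 0.877, -0.067]
force: [0.9, -0.5, -0.7]
width: 0.004
```

```bash
python3 go.py 54 70 29
```

```text
t 11.93 tcp in trough mm [55.5 74.2 30.2] force trough [-0.  -1.1 -0.8] w 0.0
translation [4.2 1.5 1.2] turn [-0.0011 -0.0035 -0.0006]
```

jog_arm:
  commands:
    - {"translation":[1,0,0],"turn":[0,0,0]}
    - {"translation":[2,0,0],"turn":[0,0,0]}
    - {"translation":[3,0,0],"turn":[0,0,0]}
    - {"translation":[3,0,0],"turn":[0,0,0]}

```text
clock: 12.27
position: [0.4898, -0.1705, 0.0804]
ee_rot: [-2.876, 0.876, -0.062]
force: [0.1, 0.8, -0.7]
width: 0.002
```

```bash
python3 go.py 54 70 29
```

```text
t 12.27 tcp in trough mm [55.1 73.9 29. ] force trough [ 0.6  0.3 -0.8] w 0.0
translation [3.9 1.1 0. ] turn [-0.0004 -0.0002 -0.0004]
```

jog_arm:
  commands:
    - {"translation":[1,0,0],"turn":[0,0,0]}
    - {"translation":[2,0,0],"turn":[0,0,0]}
    - {"translation":[3,0,0],"turn":[0,0,0]}
    - {"translation":[4,0,0],"turn":[0,0,0]}
    - {"translation":[4,0,0],"turn":[0,0,0]}

```text
clock: 12.68
position: [0.4905, -0.171, 0.0799]
ee_rot: [-2.876, 0.874, -0.053]
force: [-10.7, 4.5, 10.1]
width: 0.01
```

```bash
python3 go.py 54 70 29
```

```text
t 12.68 tcp in trough mm [55.1 73.1 28.6] force trough [-0.9 11.4 10.3] w 0.01
translation [ 3.1  1.1 -0.4] turn [0.0005 0.0057 0.0003]
```

jog_arm:
  commands:
    - {"translation":[1,0,0],"turn":[0,0,0]}
    - {"translation":[2,0,0],"turn":[0,0,0]}
    - {"translation":[3,0,0],"turn":[0,0,0]}
    - {"translation":[3,0,0],"turn":[0,0,0]}

```text
clock: 13.02
position: [0.4906, -0.1709, 0.0796]
ee_rot: [-2.876, 0.872, -0.045]
force: [-18.2, 9.2, 18.9]
width: 0.004
```

```bash
python3 go.py 54 70 29
```

```text
t 13.02 tcp in trough mm [55.1 73.1 28.3] force trough [ 0.2 20.3 19.1] w 0.0
translation [ 3.1  1.1 -0.7] turn [0.0012 0.0108 0.0011]
```

The tip does not move between 11 N and 20 N, so this is the hard stop. Backing off, retreating, and taking a last look.

jog_arm:
  commands:
    - {"translation":[-5,0,0],"turn":[0,0,0]}
    - {"translation":[-15,0,0],"turn":[0,0,0]}
    - {"translation":[-25,0,0],"turn":[0,0,0]}
    - {"translation":[-30,0,-25],"turn":[0,0,0]}
    - {"translation":[-30,20,-60],"turn":[0,0,0]}
    - {"translation":[-20,50,-90],"turn":[0,0,0]}
    - {"translation":[-10,80,-100],"turn":[0,0,0]}
    - {"translation":[0,100,-100],"turn":[0,0,0]}
    - {"translation":[0,100,-100],"turn":[0,0,0]}
    - {"translation":[0,100,-100],"turn":[0,0,0]}

```text
clock: 13.85
position: [0.432, -0.2692, 0.1651]
ee_rot: [-2.875, 0.88, -0.062]
force: [0.3, 1.3, -0.2]
width: 0.006
```

```bash
python3 go.py; python3 - <<'E'
from h import *
from cell import arm
import json
v=json.load(open('v.json'))
ci=arm.camera_info("wrist");im=arm.get_image("wrist")
P=[(72,-28,3),(72,28,3),(69,54,49),(39,54,49),(85,0,44),(108,0,14)]
U=proj(ci,w(v,P),True);c=U[2:5].mean(0).astype(int)
im=cv2.resize(im,None,fx=3,fy=3,interpolation=3)
for u in U:cv2.drawMarker(im,tuple(int(round(x*3+1)) for x in u),(0,0,255),0,10,1)
x0,y0=max(0,c[0]*3-400),max(0,c[1]*3-300)
cv2.imwrite("pics/w7.png",im[y0:y0+600,x0:x0+800])
E
```

```text
t 13.85 tcp in trough mm [-46.1  67.  128.9] force trough [ 1.2  0.5 -0.3] w 0.01
```

View pics/w7.png

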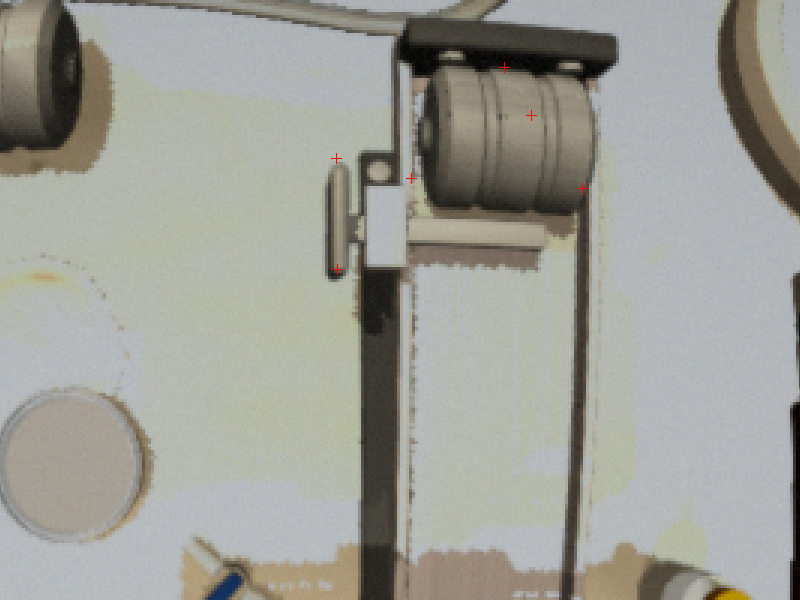

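The bolt spans the gutter from (408,232) to (545,236) behind the canister, unchanged by the second push, so it is fully home. The canister lies on the stop. The dish, tap and vial are still in place and the arm is clear. Handing in.

```bash
python3 -c "
from cell import arm
print(arm.sign_off())"
```

```text
the job is handed in; nothing more can be done
None
```

I pushed the canister up the gutter and over the ridge into its seat, then pushed the keeper bolt home behind it. The job was handed in at about 14 s of the 51 s allowed.

**Canister:** It met the stop at about 6 N and stayed put after the fingers left. The last picture shows it against the stop.

**Keeper:** The tab stopped about 73 mm from the gutter's centre line to the fingers' centre, which matches the expected home position. It did not move when I raised the push from 11 N to 20 N. The last picture shows the bolt across the gutter just downhill of the canister.

**Other objects:** By eye in the last picture, the dish, stopcock and vial look undisturbed, and the arm was clear of everything.

**Small disagreements:**
- My fitted positions for the tab differed from the pictures by 1–3 mm, about 2–3 mm when open and 1 mm when home.
- At the keeper's end stop the wrist also read an upward force about as large as the push. I took that to be friction on the tab.

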